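# Rock the sorting gate over and feed the bobbins to green

## Robot

A 6-joint arm with a two-finger parallel gripper is mounted at the origin on a cart in front of the work surface, level with it; the furniture and walls round the work are solid. World frame = base frame: x ahead of the robot, y to its left, z up, the work surface at z = 0. Lengths are in m, angles in rad, forces in N, time in s.
With the tool pointing down it reaches from about 0.275 to 0.825 m from the base axis. Payload 5.2 kg.
Tool frame: the origin (TCP) lies at the very end of the fingers, on their centre line; the grasp point (between the pads) lies 19 mm behind it; z points along the fingers, y is the line along which they close (so a half turn about z gives the same grasp; the last joint's range is limited). The gripper opens to 93 mm and grips with 3 to 60 N. Pads are 15 mm wide; open, the fingers measure 128 mm over their backs; the gripper's body (75 mm by 188 mm) begins 65 mm behind the grasp point.
Start: joints at [1.047, 0.259, 1.535, -0, 1.348, -0.203], TCP at [0.173, 0.522, 0.219] pointing down, gripper open.
Joint ranges: [-3.14, 3.14], [-0.91, 2.08], [0.19, 2.58], [-1.22, 4.36], [0.22, 2.71], [-3.12, 3.12]. Speed limits (rad/s): [2.57, 2.57, 3.14, 3.14, 3.14, 3.14].

## Interface

Orientations are given as [roll, pitch, yaw] about the fixed x, y, z axes, in that order (R = Rz(yaw) Ry(pitch) Rx(roll)).
In Python, from cell import status, eyes, job, nets gives the robot as it stands.
- The arm moves only by the tool servo_tool, never from a script. Its argument "increments" is a list of rows, each a list of 3 entries, a list of its own where there are three numbers: the shift along the tool's x, y, z as a fraction of full scale, then the turn, a rotation vector about the tool's x, y, z as a fraction of full scale, then the closure, from 0 (fully open) to 1 (shut). A call has 1 to 8 rows; each row shifts and turns the commanded pose from where the row before left it, along the tool's axes as they then stand; what a row does not reach is not made up. Full scale, the value 1, is 0.04 m for a shift and 8 degrees for a turn. A row lasts 1/8 s, in which the tool goes at most 62.5 mm and 10.7 degrees, less where a joint would pass 70% of its speed; a pose out of reach is approached as far as the arm can. A call with a number of a shift or a turn outside -1 to 1 is refused whole. A call with a gripper value outside its range is refused whole. The fingers move at their own pace and stop on an object; the grip force is fixed at half the most. Time passes only in rows, so rows that do not move let the fingers close. It gives the time, the measured TCP pose, the force, the opening and the grip force at its end, in the units of the state.
- status.state(): the state, without advancing time (a new reading comes with each control period).
- eyes.get_image(name): name is "side" or "top" or "wrist"; returns (picture, depth): 384x512x3 uint8, blue, green, red; 384x512 float32, m along the optical axis (not along the pixel's ray), 0 where there is no reading.
- eyes.camera_params(name): a dict with "intrinsics" (3x3 intrinsics, pixels), "k1" (the pictures are not rectified: a ray, as slopes to the right and down, at radius r is drawn at 1 + k1 r^2 times it, then the intrinsics apply), "position" and "orientation" of the camera in the world. Camera axes: x right, y down, z forward; pixel columns grow to the right and rows downward; lengths in m; the calibration is good to about 2 mm. A picture is of the moment at which its call begins: read the wrist's pose just before it. camera_params takes no time and is no camera call; for the wrist camera it gives the pose at the moment of the call.
- job.close_job(): hands the job in; it is judged then, once.
Trained networks look in the newest picture that a camera, given by its name, has taken for a name from the list of things; names that differ only in an ending like _2 or _b are one class to them, and where a whole thing is asked for, a point or a joint stands for the part that bears it (a point fixed in the world has none). Each returns a list of dicts, best first, with "confidence" (0 to 1); they miss things now and then, are a little off and sometimes report something else, mostly with a low value. They report only what shows in the picture. A call takes as long as a camera call. They do not tell look-alikes from the thing itself.
- nets.regions_of(query, camera): "region" (384x512 bool, what is visible of it) and "rect" ([left, top, right, bottom] in pixels, round what is visible of it).
The state is a dict: "time": time; "qpos": joint angles; "qvel": joint speeds; "effort": joint torques, N m; "eef_pos": TCP position; "ee_rot": TCP orientation; "contact_force": force on the tool from outside, world axes, zero at the start; "ft_torque": the same for the moment, N m; "opening": opening from 0.0 (shut) to 1.0 (fully open); "finger_force": force on a finger pad.
Only numpy, scipy, OpenCV 4.12 (cv2) and the standard library are available. Lean on these libraries where they do the work, as an engineer would, in place of code of your own. Each camera call takes 0.05 s, during which the arm holds its last target. There are 200 camera calls.

## Task

The bobbin sorter is set to its red chute. Press the raised end of the yellow seesaw gate down with the fingertips until the gate has rocked fully over and stays there, and only then push both waiting red bobbins along the feed shelf and over its edge, so that they drop onto the gate and roll by themselves into the green chute. Only press and push: lift nothing, let no bobbin run into the red chute, and leave everything else on the bench where it is.

Things in the scene. Friction and masses are not known exactly. Their poses are not given: they have to be found in the camera images.
- sorter_stand: bobbin sorter fixed to the bench, 100x430x121 mm, level on four screw feet that hold it 6 to 42 mm above the bench. Origin: middle of its base plate's underside. y axis along the track, towards the green chute; z up; x across, away from the robot. Along y: green chute +90..+205 mm, yellow seesaw gate -84..+84 (pivot line along x at y 0, z 78), red chute -90..-205, the green one's mirror image, under the feed shelf.
- gate (a joint): angle of the seesaw gate, rad, 0 = level, stops at +0.30 and -0.30. Positive: green-side end raised (parts run to the red chute), as it stands at first. Negative: green-side end down (parts run to the green chute). Stiff hinge, no spring: it stays where it is left; about 3 N down on the pressing point turns it.
- gate_press (a point): pressing point: black rubber patch (46 mm across x 26 mm) on top of the gate's green-side end, 68 mm from the pivot; moves with the gate (stand frame z about 103 mm when raised, 63 when down). The gate is a yellow plate 168 mm long, 62 mm wide, with side rims 8 mm above its face, 52 mm apart.
- green_chute (a point): point just above the floor of the green chute, stand frame (0, 160, 30) mm. The floor falls from z 42 to 14 mm; side and end walls reach 72 mm; 56 mm wide inside.
- feed_edge (a point): middle of the feed shelf's edge above the gate, on its top face: stand frame (0, -84, 113) mm. The level aluminium shelf runs from here to its open end at y -202 mm; 43 mm wide between guides 8 mm high. 3 mm steel ribs across it at y -90 and y -190 keep the bobbins from rolling off; a push of about 1 N takes a bobbin over.
- bobbin_front_center (a point): centre of the waiting bobbin nearer the gate: red coil bobbin with black flanges, 34 mm diameter, 38 mm long, about 50 g, smooth, lying across the shelf so that it rolls along the track; centre 17 mm above the shelf
- bobbin_rear_center (a point): centre of the waiting bobbin behind it, farther from the gate; same as the other. There is free shelf behind it for the fingertips
- yellow_mug: bystander: yellow mug, 69 mm across, 68 mm high, far side; origin under its centre
- plated_module_0: bystander: closed module with grey metal cover, 89x61x20 mm, far side; origin under its centre
- flux_bottle: bystander: small brown bottle with dropper cap, 33 mm across, 102 mm high, near edge; origin under its centre
- tape: bystander: roll of black tape lying flat, 62 mm across, 19 mm high, far side; origin under its centre
- flux_pot: bystander: black rubber pot, 62 mm across, 42 mm high, near edge; origin under its centre
Not all that is in view belongs to the job. Leave any grey look-alike of the part that bears bobbin_front_center alone. Leave any orange look-alike of the part that bears bobbin_rear_center alone.

How it is judged:
By the outcome, as a careful person would: the job done as asked, in the order asked, and still so for the second after the job is handed in, with the robot touching nothing.
It also fails if it takes over 42 s, if anything falls off the work surface, if the arm or the gripper's body presses on something with over 40 N, if the wrist force passes 120 N, or if a joint passes its speed limit or range.

## Working session

There is one attempt and no reset: what is moved stays moved. The work goes in short steps, Python scripts to look and compute and a tool call to move; the robot and the scene stay as the last step left them, time stands still between calls to the robot, and variables do not carry over. Pictures are saved under pics/ and viewed, at most 10 in all, crops included, and the job is handed in when it is done.

Besides the shell and the picture viewer there is one more tool, called after "Call:" as name(argument=value, ...), one argument or row to a line, values as JSON. servo_tool: Moves the arm, as the interface text tells. Shift numbers are shares of 0.04 m and turn numbers shares of 8 degrees, none past 1 either way. Its arguments: {"type":"object","properties":{"increments":{"type":"array","items":{"type":"array"}}},"required":["increments"]}

```bash
mkdir -p pics; cat > h.py <<'E'
import numpy as np, cv2
from cell import status, eyes, job, nets
from scipy.spatial.transform import Rotation as R
def cam(n):
    p=eyes.camera_params(n); o=np.array(p["orientation"],float)
    M=o if o.shape==(3,3) else (R.from_euler('xyz',o).as_matrix() if o.size==3 else R.from_quat(o).as_matrix())
    return np.array(p["intrinsics"]),p["k1"],np.array(p["position"]),M
def world(n,uv,d,c=None):
    K,k1,t,M=c or cam(n); uv=np.asarray(uv,float).reshape(-1,1,2)
    s=cv2.undistortPoints(uv,K,np.array([k1,0,0,0,0.]))[:,0]
    d=np.asarray(d,float).reshape(-1,1)
    return np.c_[s*d,d]@M.T+t
def cloud(n,dep):
    v,u=np.mgrid[:384,:512]
    return world(n,np.c_[u.ravel(),v.ravel()],dep.ravel()).reshape(384,512,3)
E
python3 - <<'E'
from h import *
for n in("top","side"):
    im,d=eyes.get_image(n); cv2.imwrite(f"pics/{n}0.png",im); np.savez(f"{n}0.npz",im=im,d=d)
    print(n,eyes.camera_params(n))
    P=cloud(n,d)
    for q in("sorter_stand","gate","bobbin_front_center","flux_bottle","flux_pot","yellow_mug","plated_module_0","tape"):
        for r in nets.regions_of(q,n)[:4]:
            m=r["region"]&(d>0)
            print(q,round(r["confidence"],2),r["rect"],np.median(P[m],0).round(3) if m.any() else None)
print(status.state())
E
```

```text
top {'intrinsics': array([[375.5372547 ,   0.        , 255.5129368 ],
       [  0.        , 375.5372547 , 190.72621935],
       [  0.        ,   0.        ,   1.        ]]), 'k1': 0.02483321518939242, 'position': array([0.47147739, 0.13476535, 1.22443777]), 'orientation': array([-3.05082110e+00,  4.09530193e-04, -1.56662574e+00])}
sorter_stand 0.74 [173.3, 194.5, 318.9, 222.7] [0.516 0.181 0.104]
gate 0.86 [211.6, 198.0, 270.9, 222.9] [0.521 0.169 0.12 ]
bobbin_front_center 0.46 [281.0, 200.0, 294.2, 213.7] [0.522 0.051 0.179]
bobbin_front_center 0.43 [270.6, 167.6, 286.6, 178.6] [0.641 0.067 0.029]
flux_bottle 0.62 [278.2, 196.8, 292.0, 212.6] [0.521 0.053 0.179]
flux_bottle 0.61 [314.9, 239.1, 327.0, 254.1] [ 0.415 -0.064  0.063]
flux_pot 0.73 [278.3, 232.6, 302.2, 254.3] [0.411 0.027 0.006]
flux_pot 0.67 [280.8, 199.8, 292.2, 209.6] [0.522 0.051 0.18 ]
yellow_mug 0.74 [303.1, 128.1, 324.4, 151.1] [ 0.754 -0.055  0.013]
plated_module_0 0.97 [262.5, 126.0, 285.6, 153.8] [0.751 0.076 0.018]
tape 0.27 [175.4, 191.3, 315.5, 225.4] [0.517 0.181 0.102]
side {'intrinsics': array([[429.484
[... 953 characters left out ...]
6]
{'time': 0.9, 'qpos': array([ 1.04718155e+00,  2.58600732e-01,  1.53499751e+00,  2.31379874e-05,
        1.34800089e+00, -2.02800873e-01]), 'qvel': array([ 1.00453183e-03,  2.25096141e-03, -1.10479674e-03, -1.80493752e-04,
       -7.71253160e-04, -8.62377137e-05]), 'effort': array([ 5.95691381e-05, -4.37197101e+01, -2.84304410e+01,  7.18945870e-02,
        3.07736651e-02, -4.71649105e-05]), 'eef_pos': array([0.17341027, 0.5219547 , 0.21865335]), 'ee_rot': array([-3.14159086e+00, -2.34069934e-05,  2.82077363e+00]), 'contact_force': array([ 0.10384889, -0.88936694,  0.39986119]), 'ft_torque': array([ 0.07754085, -0.00058258,  0.00480587]), 'finger_force': 0.0, 'opening': 1.0040983985331162}
```

```bash
python3 - <<'E'
from h import *
t=np.load("top0.npz")["im"];s=np.load("side0.npz")["im"]
a=cv2.resize(t[120:265,160:340],None,fx=3.8,fy=3.8,interpolation=cv2.INTER_CUBIC)
b=cv2.resize(s[155:325,170:390],None,fx=3.5,fy=3.5,interpolation=cv2.INTER_CUBIC)
cv2.imwrite("pics/topc.png",a);cv2.imwrite("pics/sidec.png",b)
E
```

```text
(no output)
```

View pics/topc.png

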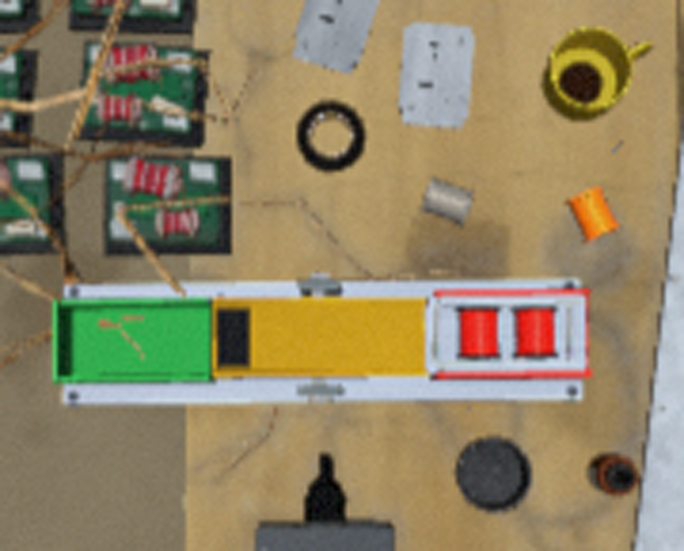

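View pics/sidec.png

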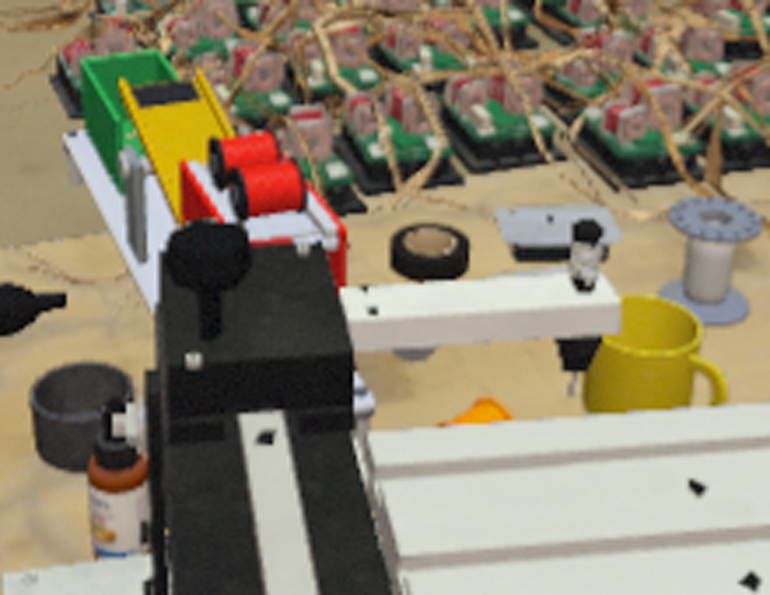

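```bash
python3 - <<'E'
from h import *
z=np.load("top0.npz");im,d=z["im"],z["d"];P=cloud("top",d);hsv=cv2.cvtColor(im,cv2.COLOR_BGR2HSV).astype(int)
H,S,V=hsv[...,0],hsv[...,1],hsv[...,2]
box=np.zeros(H.shape,bool);box[190:230,165:325]=1
def rep(n,m):
    m=m&box&(d>0); p=P[m]; v,u=np.nonzero(m)
    print(n,m.sum(),"uv",u.min(),u.max(),v.min(),v.max(),"x",np.percentile(p[:,0],[2,50,98]).round(4),"y",np.percentile(p[:,1],[2,50,98]).round(4),"z",np.percentile(p[:,2],[2,25,50,75,98]).round(4))
    return m
yel=rep("yellow",(abs(H-23)<6)&(S>150)&(V>120)&(P[...,2]>.05))
gr=rep("green",(abs(H-65)<15)&(S>120)&(V>60)&(P[...,2]>.02))
red=(np.minimum(H,180-H)<8)&(S>150)&(V>100)&(P[...,2]>.05)
rep("red",red)
box[:]=0;box[199:216,278:293]=1;rep("bobF",red)
box[:]=0;box[199:216,293:308]=1;rep("bobR",red)
box[:]=0;box[190:230,165:325]=1
wh=rep("white base",(S<60)&(V>140)&(P[...,2]<.06)&(P[...,2]>.008))
for m,n in((wh,'base'),(yel,'yel'),(gr,'gr')):
    m=m&box
    K,k,t,M=cam("top")
    r=cv2.minAreaRect(np.argwhere(m)[:,::-1].astype(np.float32)); print(n,r)
    e=P[m][:,:2]; r=cv2.minAreaRect((e*1000).astype(np.float32)); print(n,"world",r)
# heights along yellow
p=P[yel]; print(np.polyfit(p[:,1],p[:,2],1))
# black patch
box[:]=0;box[198:220,215:228]=1;rep("patch",(V<70))
cv2.imwrite("pics/topbig.png",cv2.resize(im,(800,600)))
# obstacles height map
g=P[(d>0)]
print("tall pts right of y<-0.12:")
for y in np.arange(-.5,.3,.08):
    print(round(y,2),[ (round(float(q[:,2].max()),2) if len(q) else None) for x in np.arange(.1,.95,.08) for q in [g[(abs(g[:,0]-x)<.04)&(abs(g[:,1]-y)<.04)]]])
E
```

```text
yellow 974 uv 216 271 198 219 x [0.4912 0.5203 0.5478] y [0.0922 0.1606 0.2491] z [0.102  0.1105 0.1179 0.1251 0.1384]
green 819 uv 174 215 199 220 x [0.4881 0.5194 0.5476] y [0.2619 0.3204 0.3767] z [0.0501 0.0602 0.0689 0.0781 0.1109]
red 274 uv 275 315 196 219 x [0.4913 0.5214 0.5539] y [-0.0295  0.0223  0.0698] z [0.1563 0.1747 0.1786 0.1811 0.1841]
bobF 125 uv 281 290 201 213 x [0.5047 0.5214 0.5382] y [0.0389 0.051  0.0641] z [0.1722 0.177  0.1793 0.1816 0.1841]
bobR 112 uv 296 305 201 212 x [0.5078 0.5218 0.5383] y [-0.0029  0.0118  0.0223] z [0.1724 0.1768 0.1795 0.1812 0.1841]
white base 1154 uv 176 313 193 226 x [0.4705 0.4844 0.5721] y [-0.0316  0.1838  0.3734] z [0.0403 0.0433 0.0448 0.0465 0.05  ]
base ((244.31942749023438, 209.23646545410156), (31.921493530273438, 137.02700805664062), 89.27477264404297)
base world ((520.7528686523438, 170.57638549804688), (100.56812286376953, 429.7034606933594), 0.9369037747383118)
yel ((243.48562622070312, 208.20938110351562), (20.57841682434082, 55.35448455810547), 88.9583740234375)
yel world ((520.2900390625, 172.867919921875), (59.5
[... 393 characters left out ...]
6, 0.26, 0.22, 0.22, 0.22, 0.25, 0.26, 0.22]
-0.42 [-0.84, -0.84, None, 0.25, 0.26, 0.22, 0.22, 0.22, 0.22, 0.22, 0.22]
-0.34 [-0.84, -0.84, None, 0.25, 0.33, 0.3, 0.31, 0.22, 0.21, 0.21, 0.22]
-0.26 [-0.83, -0.83, None, 0.23, 0.33, 0.28, 0.3, 0.03, 0.03, 0.02, 0.01]
-0.18 [0.01, 0.0, None, 0.03, 0.27, 0.05, 0.06, 0.08, 0.07, 0.02, 0.01]
-0.1 [0.21, 0.01, None, 0.03, 0.1, 0.03, 0.03, 0.03, 0.07, 0.01, 0.01]
-0.02 [0.27, 0.01, None, 0.01, 0.08, 0.19, 0.19, 0.04, 0.07, 0.01, 0.15]
0.06 [0.24, 0.0, None, 0.01, 0.05, 0.19, 0.18, 0.04, 0.02, 0.08, 0.13]
0.14 [0.02, 0.01, None, 0.05, 0.04, 0.13, 0.13, 0.02, 0.02, 0.02, 0.01]
0.22 [-0.83, -0.84, 0.01, 0.05, 0.04, 0.14, 0.14, 0.06, 0.02, 0.03, 0.07]
```

View pics/topbig.png

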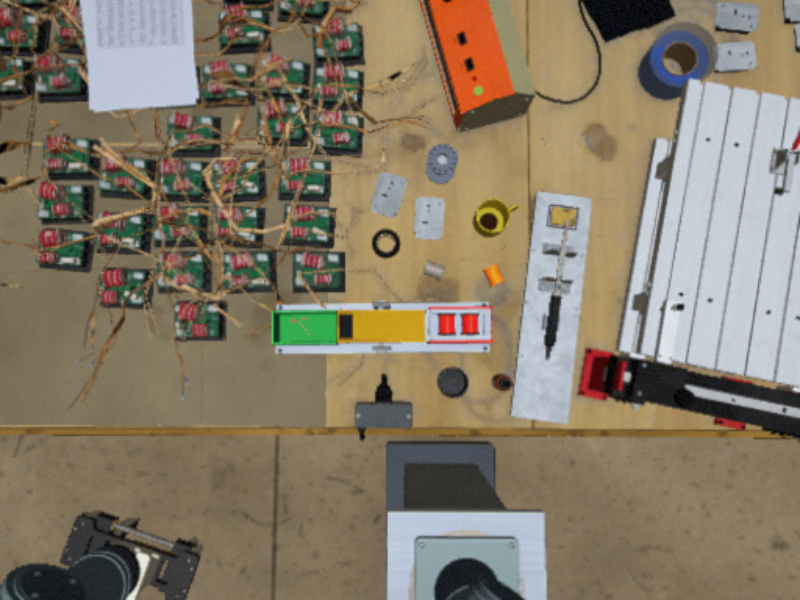

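Call:
servo_tool(
  increments=[
    [[0,0,0],[0,0,1],1],
    [[0,0,0],[0,0,1],1],
    [[0,0,0],[0,0,1],1],
    [[0,0,0],[0,0,1],1],
    [[0,0,0],[0,0,1],1],
    [[0,0,0],[0,0,1],1],
    [[0,0,0],[0,0,1],1],
    [[0,0,0],[0,0,1],1],
  ],
)

```text
time: 1.9
eef_pos: [0.1734, 0.522, 0.2187]
ee_rot: [-3.142, -0.0, 1.699]
contact_force: [-0.3, 0.0, 0.4]
opening: 0.188
finger_force: 0.0
```

Call:
servo_tool(
  increments=[
    [[0,0,0],[0,0,0.85],1],
    [[0,0,0],[0,0,0],1],
    [[0,0,0],[0,0,0],1],
  ],
)

```text
time: 2.28
eef_pos: [0.1734, 0.522, 0.2187]
ee_rot: [-3.142, -0.0, 1.587]
contact_force: [0.5, 0.1, 0.2]
opening: 0.004
finger_force: 0.0
```

Call:
servo_tool(
  increments=[
    [[-0.7,0.85,0],[0,0,0],1],
    [[-0.7,0.85,0],[0,0,0],1],
    [[-0.7,0.85,0],[0,0,0],1],
    [[-0.7,0.85,0],[0,0,0],1],
    [[-0.7,0.85,0],[0,0,0],1],
    [[-0.7,0.85,0],[0,0,0],1],
    [[-0.7,0.85,0],[0,0,0],1],
    [[-0.7,0.85,0],[0,0,0],1],
  ],
)

```text
time: 3.28
eef_pos: [0.4497, 0.3009, 0.2188]
ee_rot: [3.141, -0.0, 1.587]
contact_force: [0.1, 0.2, -0.4]
opening: 0.007
finger_force: 0.0
```

Call:
servo_tool(
  increments=[
    [[-0.7,0.85,0],[0,0,0],1],
    [[-0.7,0.85,0],[0,0,0],1],
    [[-0.2,0,0],[0,0,0],1],
    [[0,0,0],[0,0,0],1],
  ],
)

```text
time: 3.78
eef_pos: [0.517, 0.2386, 0.2184]
ee_rot: [-3.141, -0.0, 1.585]
contact_force: [0.3, 0.7, -0.4]
opening: 0.009
finger_force: 0.0
```

Call:
servo_tool(
  increments=[
    [[0,0.05,0.9],[0,0,0],1],
    [[0,0,0.9],[0,0,0],1],
    [[0,0,0.2],[0,0,0],1],
    [[0,0,0.1],[0,0,0],1],
    [[0,0,0.1],[0,0,0],1],
    [[0,0,0.1],[0,0,0],1],
  ],
)

```text
time: 4.53
eef_pos: [0.5205, 0.2397, 0.128]
ee_rot: [3.138, -0.001, 1.585]
contact_force: [0.3, 1.7, 2.2]
opening: 0.007
finger_force: 1.3
```

Call:
servo_tool(
  increments=[
    [[0,0,0.1],[0,0,0],1],
    [[0,0,0.1],[0,0,0],1],
    [[0,0,0.1],[0,0,0],1],
    [[0,0,0.1],[0,0,0],1],
  ],
)

```text
time: 5.03
eef_pos: [0.5202, 0.239, 0.1106]
ee_rot: [3.14, -0.0, 1.585]
contact_force: [2.8, 3.0, 2.6]
opening: 0.006
finger_force: 1.7
```

Call:
servo_tool(
  increments=[
    [[0,0,0.1],[0,0,0],1],
    [[0,0,0.1],[0,0,0],1],
    [[0,0,0.1],[0,0,0],1],
    [[0,0,0.05],[0,0,0],1],
  ],
)

```text
time: 5.52
eef_pos: [0.52, 0.2381, 0.1]
ee_rot: [3.14, 0.001, 1.585]
contact_force: [-7.4, -5.7, 35.6]
opening: 0.004
finger_force: 16.3
```

Call:
servo_tool(
  increments=[
    [[0,0,-0.5],[0,0,0],1],
    [[0,0,-1],[0,0,0],1],
    [[0,0,-1],[0,0,0],1],
    [[-0.9,0,-0.3],[0,0,0],1],
    [[-0.9,0,0],[0,0,0],1],
    [[-0.9,0,0],[0,0,0],1],
    [[-0.9,0,0],[0,0,0],1],
    [[-0.9,0,0],[0,0,0],1],
  ],
)

```text
time: 6.52
eef_pos: [0.5203, 0.0578, 0.2073]
ee_rot: [-3.137, -0.0, 1.585]
contact_force: [0.6, -0.1, 0.1]
opening: 0.007
finger_force: 0.0
```

Call:
servo_tool(
  increments=[
    [[-0.9,0,0],[0,0,0],1],
    [[-0.9,0,0],[0,0,0],1],
    [[-0.1,0,0],[0,0,0],1],
    [[0,0,0],[0,0,0],1],
  ],
)

```text
time: 7.02
eef_pos: [0.5223, -0.0167, 0.2078]
ee_rot: [-3.139, -0.001, 1.584]
contact_force: [0.2, 0.3, 0.4]
opening: 0.008
finger_force: 0.0
```

```bash
python3 - <<'E'
from h import *
print(status.state()["eef_pos"],status.state()["contact_force"])
o=[]
for n in("top","side"):
    im,d=eyes.get_image(n);np.savez(f"{n}1.npz",im=im,d=d);P=cloud(n,d)
    c=im[180:240,160:340] if n=="top" else im[155:240,170:310]
    o.append(cv2.resize(c,(720,int(720*c.shape[0]/c.shape[1])) if n=="top" else (580,350),interpolation=cv2.INTER_CUBIC))
    H,S,V=cv2.split(cv2.cvtColor(im,cv2.COLOR_BGR2HSV).astype(np.float32))
    m=(abs(H-23)<6)&(S>150)&(V>100)&(d>0)&(abs(P[...,0]-.52)<.04)&(abs(P[...,1]-.17)<.09)
    p=P[m];print(n,m.sum(),np.polyfit(p[:,1],p[:,2],1))
o[1]=cv2.copyMakeBorder(o[1],0,0,0,140,0)
cv2.imwrite("pics/g1.png",np.vstack(o))
E
```

```text
[ 0.52225711 -0.01668657  0.207826  ] [0.24292745 0.30166488 0.40689423]
top 948 [-0.30746312  0.17267917]
side 191 [-0.30473445  0.17387743]
```

View pics/g1.png

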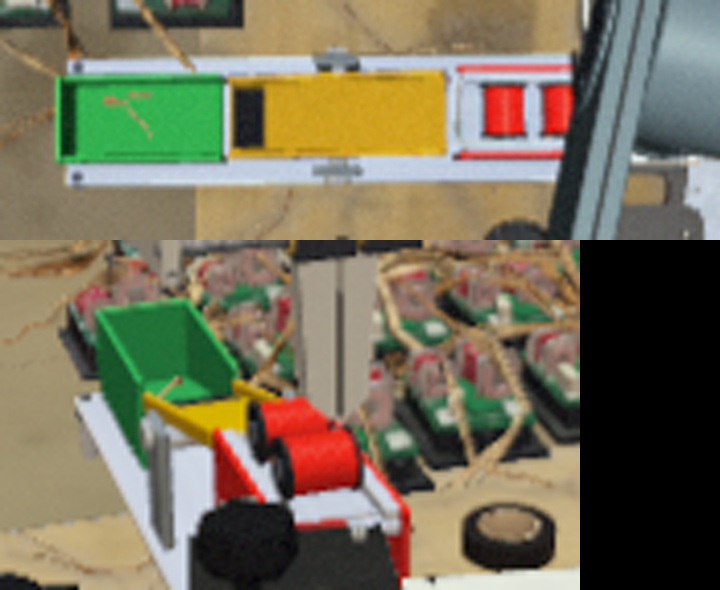

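Call:
servo_tool(
  increments=[
    [[-0.17,0.03,0],[0,0,0],1],
    [[0,0,0.5],[0,0,0],1],
    [[0,0,0.4],[0,0,0],1],
    [[0,0,0.2],[0,0,0],1],
    [[0,0,0.15],[0,0,0],1],
    [[0,0,0],[0,0,0],1],
    [[0,0,0],[0,0,0],1],
  ],
)

```text
time: 8.0
eef_pos: [0.5248, -0.024, 0.1591]
ee_rot: [3.141, 0.0, 1.585]
contact_force: [0.6, -0.1, 0.1]
opening: 0.005
finger_force: 0.0
```

Call:
servo_tool(
  increments=[
    [[0.15,0,0.04],[0,0,0],1],
    [[0.15,0,0],[0,0,0],1],
    [[0.15,0,0],[0,0,0],1],
    [[0.15,0,0],[0,0,0],1],
    [[0.15,0,0],[0,0,0],1],
    [[0.15,0,0],[0,0,0],1],
  ],
)

```text
time: 8.75
eef_pos: [0.5239, 0.0124, 0.1571]
ee_rot: [3.142, 0.0, 1.585]
contact_force: [1.3, -0.3, -0.4]
opening: 0.007
finger_force: 0.4
```

Call:
servo_tool(
  increments=[
    [[0.12,0,0],[0,0,0],1],
    [[0.12,0,0],[0,0,0],1],
    [[0.12,0,0],[0,0,0],1],
    [[0,0,0],[0,0,0],1],
    [[0,0,0],[0,0,0],1],
  ],
)

```text
time: 9.38
eef_pos: [0.5237, 0.0265, 0.157]
ee_rot: [-3.141, 0.0, 1.585]
contact_force: [0.1, 0.6, -1.1]
opening: 0.005
finger_force: 0.0
```

```bash
cat > look.py <<'E'
from h import *
import sys
o=[]
for n in("top","side"):
    im,d=eyes.get_image(n)
    c=im[180:240,160:340] if n=="top" else im[155:240,170:310]
    o.append(cv2.resize(c,(720,240) if n=="top" else (580,350),interpolation=cv2.INTER_CUBIC))
o[1]=cv2.copyMakeBorder(o[1],0,0,0,140,0)
cv2.imwrite(f"pics/{sys.argv[1]}.png",np.vstack(o))
E
python3 look.py g2
```

```text
(no output)
```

View pics/g2.png

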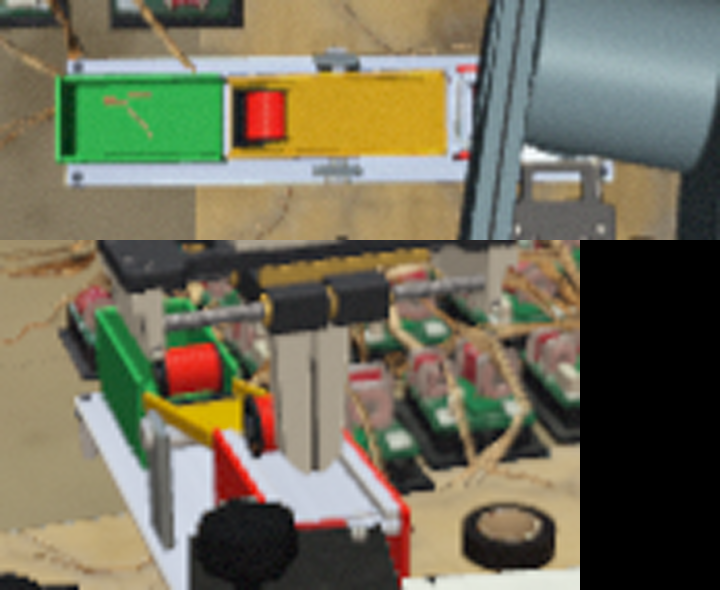

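The front bobbin is at about (265,115) in the crop, rolling down the gate towards the green chute. The rear one is still on the shelf in front of the fingers, so I keep pushing.

Call:
servo_tool(
  increments=[
    [[0,0,0],[0,0,0],1],
    [[0,0,0],[0,0,0],1],
    [[0,0,0],[0,0,0],1],
    [[0.15,0,0],[0,0,0],1],
    [[0.15,0,0],[0,0,0],1],
    [[0.15,0,0],[0,0,0],1],
    [[0.15,0,0],[0,0,0],1],
    [[0.15,0,0],[0,0,0],1],
  ],
)

```text
time: 10.48
eef_pos: [0.5232, 0.0573, 0.157]
ee_rot: [-3.141, -0.001, 1.585]
contact_force: [0.1, -0.2, 1.1]
opening: 0.009
finger_force: 0.0
```

Call:
servo_tool(
  increments=[
    [[0.12,0,0],[0,0,0],1],
    [[0.12,0,0],[0,0,0],1],
    [[0.12,0,0],[0,0,0],1],
    [[0,0,0],[0,0,0],1],
    [[0,0,0],[0,0,0],1],
    [[0,0,0],[0,0,0],1],
    [[0,0,0],[0,0,0],1],
    [[0,0,0],[0,0,0],1],
  ],
)

```text
time: 11.48
eef_pos: [0.5231, 0.0708, 0.1571]
ee_rot: [3.142, 0.0, 1.585]
contact_force: [-0.2, -1.2, 0.6]
opening: 0.007
finger_force: 0.0
```

Call:
servo_tool(
  increments=[
    [[0,0,-0.5],[0,0,0],1],
    [[0,0,-1],[0,0,0],1],
    [[0,0,-1],[0,0,0],1],
    [[0,0,0],[0,0,0],1],
    [[0,0,0],[0,0,0],1],
  ],
)

```text
time: 12.1
eef_pos: [0.5227, 0.0709, 0.2564]
ee_rot: [-3.141, -0.0, 1.585]
contact_force: [0.5, 0.6, -0.3]
opening: 0.004
finger_force: 0.0
```

```bash
python3 look.py g3
```

```text
(no output)
```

View pics/g3.png

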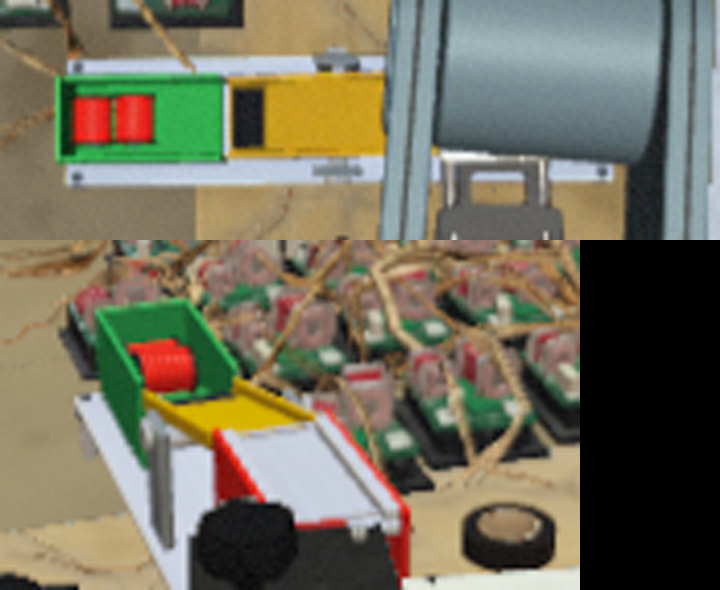

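Both red bobbins lie in the green chute, at about (92,118) and (135,118) in the crop. The shelf is empty, the gate is still tipped to the green side, and the gripper is clear.

```bash
python3 -c "
from cell import job; print(job.close_job())"
```

```text
the job is handed in; nothing more can be done
None
```

The gate was pressed fully over to the green side, both red bobbins were then pushed off the shelf and rolled into the green chute, and the job is handed in at about 12 s of the 42 s allowed.

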